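# Change a heating block over to the larger flask

## Robot

A 7-joint arm with a two-finger parallel gripper is mounted at the origin on a cart in front of the work surface, level with it; the furniture and walls round the work are solid. World frame = base frame: x ahead of the robot, y to its left, z up, the work surface at z = 0. Lengths are in mm, angles in rad, forces in N, time in s.
With the tool pointing down it reaches from about 425 to 825 mm from the base axis. Payload 3.6 kg.
Tool frame: the origin (TCP) lies between the finger pads; the fingertips stand 25 mm ahead of it and the grasp point (between the pads) lies 6 mm ahead of it; z points along the fingers, y is the direction in which the jaws open and shut (so a half turn about z gives the same grasp; the last joint's range is limited). The gripper opens to 93 mm and grips with 3 to 60 N. Pads are 15 mm wide; open, the fingers measure 128 mm over their backs; the gripper's body (75 mm by 188 mm) begins 65 mm behind the grasp point.
Start: joints at [-1.202, 0.615, -0.013, 1.423, 0.008, 1.103, -0.04], TCP at [250.571, 599.731, 243.64] pointing down, gripper open.
Joint ranges: [-3.12, 3.12], [-0.3, 2.06], [-1.34, 1.32], [0.26, 2.42], [-1.36, 4.5], [0.01, 1.98], [-2.84, 2.84]. Speed limits (rad/s): [2.79, 2.79, 3.14, 3.14, 3.14, 3.14, 3.14].

## Interface

Orientations are given as a rotation vector (axis times angle).
In Python, from cell import robot gives the robot as it stands. The module is installed in compiled form; this text tells all that it offers.
- The arm moves only by the tool send_rows, never from a script. Its argument "commands" is a list of rows, each an object with "slide": the shift along the tool's x, y, z in m, a list of three; "angular": the turn, a rotation vector about the tool's x, y, z in degrees, a list of three; "claw": the opening, from -1 (shut) to 1 (fully open), so that 0 is half open. In form: [{"slide": [tx, ty, tz], "angular": [wx, wy, wz], "claw": claw}, ...]. A call has 1 to 8 rows; each row is the pose to reach, as a shift and turn from the pose measured when the call began, along the tool's axes at that moment; what a row does not reach only later rows make up. A row lasts 1/12 s, in which the tool goes at most 41.7 mm and 7.16 degrees, less where a joint would pass 70% of its speed; a pose out of reach is approached as far as the arm can. A call with a gripper value outside its range is refused whole. The fingers move at their own pace and stop on an object; "squeeze" is the grip in N (left out, the last holds). Time passes only in rows, so rows that repeat a pose let the fingers close. It gives the time, the measured TCP pose, the force and the opening at its end, in the units of the state.
- robot.get_state(): the state, without advancing time (a new reading comes with each control period).
- robot.read_camera(name): name is "side" or "top" or "wrist"; returns a dict with "pixels" (400x640x3 uint8, red, green, blue), "mtx" (3x3 intrinsics, pixels), "R" (3x3) and "t" (3): a world point X has camera coordinates R X + t. Camera axes: x right, y down, z forward; pixel columns grow to the right and rows downward; lengths in mm; the calibration is good to about 2 mm. A picture is of the moment at which its call begins. There is no depth.
- robot.finish_job(): hands the job in, once; it reports no verdict.
The state is a dict: "time_s": time; "joint_positions": joint angles; "joint_vel": joint speeds; "tau": joint torques, N m; "position": TCP position; "tool_rot": TCP orientation; "wrist_force": force on the tool from outside, world axes, zero at the start; "torque": the same for the moment, N m; "gripper_width": opening from 0.0 (shut) to 1.0 (fully open).
Only numpy, scipy, OpenCV 4.12 (cv2) and the standard library are available. Lean on these libraries where they do the work, as an engineer would, in place of code of your own. Each camera call takes 0.05 s, during which the arm holds its last target. There are 200 camera calls.

## Task

Change the heating block on the hotplate over from the small round-bottomed flask to the large one. First stand the small flask upright on the empty cork ring, then lift out the small insert and after it the large insert, seating each fully home on the steel ring stand it fits; last, take the large flask from its cork ring and stand it upright in the empty bowl of the block. Neither flask may ever come down on the bare worktop, where it would roll.

Things in the scene. Friction and masses are not known exactly. Their poses are not given: they have to be found in the camera images.
- small_flask: the small clear-glass round-bottomed flask with a frosted neck, a white stirring bar on its bottom; at the start it stands on top of the stack, in the small insert. Bulb 30 mm in diameter; neck 16 mm in diameter, standing up along +z, its rim (19 mm) 47 mm above the bulb's centre. 30 g. Origin: centre of the bulb; z along the neck. Take it by the neck.
- large_flask: the large flask of the same kind; at the start it stands on the large cork ring. Bulb 52 mm in diameter; neck 22 mm in diameter, its rim (25 mm) 68 mm above the bulb's centre. 60 g. Origin: centre of the bulb; z along the neck.
- small_insert: small aluminium insert, a round cup with a grooved gripping collar; at the start its collar rests on the large insert's. Collar 50 mm across, 12 mm high; below it a body 38 mm across reaches 12 mm down, lower edge bevelled 4 mm. 90 g. Origin: on the axis at the collar's underside (the face it rests on), z up; the small flask's bulb centre starts 8 mm above it.
- large_insert: large aluminium insert of the same kind; at the start its collar rests on the block's flat top. Collar 64 mm across, 12 mm high; body below it 52 mm across, 12 mm deep, bevelled 4 mm. 160 g. Its cup, 41.6 mm wide, holds the small insert's body with 1.8 mm play. Origin: on the axis at the collar's underside, z up.
- small_cork: the small cork ring, empty at the start, fixed: 56 mm outside, hole 24 mm, 25 mm high. Origin: centre of its underside, on the worktop. The small flask's bulb rests in the hole with its centre about 34 mm above this origin.
- large_cork: the large cork ring, fixed: 84 mm outside, hole 40 mm, 30 mm high; the large flask stands on it at the start, bulb centre about 47 mm above this origin. Origin: centre of its underside, on the worktop.
- small_stand: the small dark steel ring on three short legs, fixed, for the small insert: ring 66 mm outside, hole 41.6 mm, top 28 mm above the worktop. Origin: on its axis, on the worktop. The small insert is home when its body hangs in the hole and its collar lies flat on the ring (insert origin 28 mm above this origin).
- large_stand: the large dark steel ring on three short legs, fixed, for the large insert: ring 80 mm outside, hole 55.6 mm, top 28 mm above the worktop. Origin: on its axis, on the worktop. The large insert is home when its body hangs in the hole and its collar lies flat on the ring (insert origin 28 mm above this origin).
- hotplate: slim white hotplate with the round dark-anodised heating block, fixed. Housing 126 mm wide, 38 mm high, from 112 mm before (-x) to 68 mm behind the origin; block 104 mm across, top 80 mm above the origin, bowl 55.6 mm wide. Origin: on the block's axis, on the worktop. Insert origins start 80 mm (large) and 92 mm (small) above it; the large flask's bulb centre ends 84 mm above it.
There are look-alikes about, which are no part of the job. What is shaped like the small_flask but black is not meant.

How it is judged (in metres and radians):
On the way, in this order (a step that is already met when the one before it is completed fails the run):
1. the small flask stands upright on the small cork ring (horizontal distance between small_flask and small_cork below 0.008 m and z of small_flask in the frame of small_cork below 0.04 m and angle between small_flask's own z axis and vertical below 0.35 rad), for 0.2 s.
2. the small insert is seated on the small ring stand (horizontal distance between small_insert and small_stand below 0.006 m and z of small_insert in the frame of small_stand below 0.031 m and angle between small_insert's own z axis and vertical below 0.12 rad), for 0.2 s.
3. the large insert is seated on the large ring stand (horizontal distance between large_insert and large_stand below 0.006 m and z of large_insert in the frame of large_stand below 0.031 m and angle between large_insert's own z axis and vertical below 0.12 rad), for 0.2 s.
4. the large flask stands upright in the block's bowl (horizontal distance between large_flask and hotplate below 0.008 m and z of large_flask in the frame of hotplate below 0.089 m and angle between large_flask's own z axis and vertical below 0.35 rad), for 0.2 s.
At the end, for the whole second after the job is handed in: Small flask sunk in the small cork ring and large flask in the block's bowl, each within 8 mm of the axis and 20 degrees of upright; small insert on the small stand, large insert on the large stand, each within 6 mm of the axis, collar flat within 3 mm and 7 degrees; all at rest (all of step 1 and all of step 2 and all of step 3 and all of step 4 and z of small_flask in the frame of small_cork above 0.028 m and z of small_insert in the frame of small_stand above 0.025 m and z of large_insert in the frame of large_stand above 0.025 m and z of large_flask in the frame of hotplate above 0.077 m and linear speed of each of small_flask, large_flask, small_insert, large_insert below 0.02 m/s); the robot touches nothing.
It fails at once if the small flask came down on the bare worktop (height (world z) of small_flask below 0.021 m).
It fails at once if the large flask came down on the bare worktop (height (world z) of large_flask below 0.033 m).
It also fails if it takes over 125 s, if anything falls off the work surface, if the arm or the gripper's body presses on something with over 40 N, if the wrist force passes 120 N, or if a joint passes its speed limit or range.

## Working session

There is one attempt and no reset: what is moved stays moved. The work goes in short steps, Python scripts to look and compute and a tool call to move; the robot and the scene stay as the last step left them, time stands still between calls to the robot, and variables do not carry over. Pictures are saved under pics/ and viewed, about 12 in all and at most 16, crops included, and the job is handed in when it is done.

Besides the shell and the picture viewer there is one more tool, called after "Call:" by a JSON object that holds its "api" and its "payload", one argument or row to a line. send_rows: Moves the arm, as the interface text tells. Its arguments: {"type":"object","properties":{"commands":{"type":"array"},"squeeze":{"type":"number"}},"required":["commands"]}

```bash
mkdir -p pics
cat > h.py <<'E'
import numpy as np, cv2
from cell import robot
from scipy.spatial.transform import Rotation as Ro
def cam(n,f=None):
    c=robot.read_camera(n)
    if f: cv2.imwrite(f'pics/{f}.png',c['pixels'][:,:,::-1])
    return c
def ray(c,u,v,z):
    "world point at height z seen at pixel u,v"
    K,R,t=map(np.array,(c['mtx'],c['R'],c['t'])); t=t.ravel()
    d=R.T@np.linalg.solve(K,[u,v,1]); o=-R.T@t
    return (o+d*(z-o[2])/d[2]).round(1)
def proj(c,X):
    p=np.array(c['mtx'])@(np.array(c['R'])@np.array(X,float)+np.array(c['t']).ravel()); return (p[:2]/p[2]).round(1)
E
python3 - <<'E'
from h import *
s=robot.get_state();print({k:np.round(s[k],3).tolist() for k in s})
for n in('top','side','wrist'):
    c=cam(n,n+'0');print(n,np.round(c['mtx'],1).tolist(),np.round(-np.array(c['R']).T@np.array(c['t']).ravel()),np.round(c['R'],2).tolist())
a=[cv2.imread(f'pics/{n}0.png') for n in('top','side')]
E
```

```text
{'time_s': 0.0, 'joint_positions': [-1.201, 0.616, -0.013, 1.425, 0.008, 1.103, -0.04], 'joint_vel': [-0.0, 0.001, 0.001, 0.0, 0.0, -0.002, 0.0], 'tau': [0.001, -45.893, 0.209, -16.574, -0.061, 0.021, 0.0], 'position': [250.345, 599.087, 242.515], 'tool_rot': [-0.618, -3.08, 0.004], 'wrist_force': [-0.568, 0.189, -0.368], 'torque': [-0.035, 0.003, 0.048], 'gripper_width': 0.998}
top [[484.7, 0.0, 327.4], [0.0, 484.7, 194.8], [0.0, 0.0, 1.0]] [ 293.   93. 1193.] [[0.03, -1.0, 0.0], [-0.98, -0.03, -0.21], [0.21, 0.0, -0.98]]
side [[447.3, 0.0, 324.7], [0.0, 447.3, 198.8], [0.0, 0.0, 1.0]] [ 289. -642.  655.] [[0.96, -0.28, 0.01], [-0.16, -0.58, -0.8], [0.23, 0.76, -0.6]]
wrist [[322.0, 0.0, 317.0], [0.0, 322.0, 197.1], [0.0, 0.0, 1.0]] [171. 632. 383.] [[0.39, 0.92, -0.0], [0.88, -0.37, 0.3], [0.28, -0.12, -0.95]]
```

View pics/top0.png

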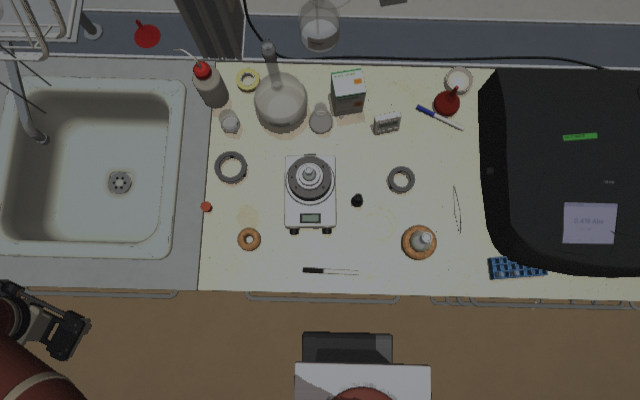

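View pics/side0.png

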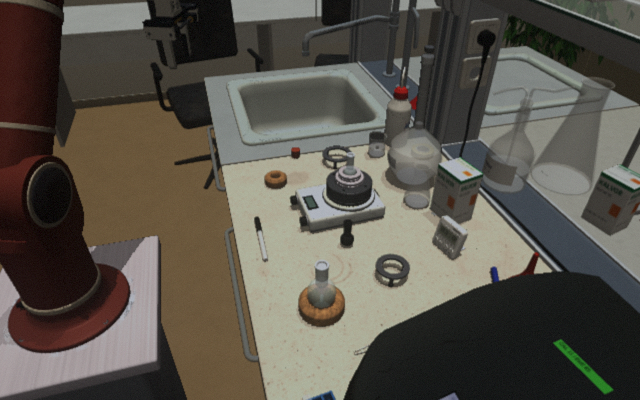

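Run:
```python
from h import *
c=cam('top');im=c['pixels'][:,:,::-1]
o=im[140:270,205:445]
cv2.imwrite('pics/topc.png',cv2.resize(o,None,fx=3.33,fy=3.33,interpolation=cv2.INTER_CUBIC))
for n,u,v,z in(('Lstand',231,167,28),('Sstand',400.5,180,28),('scork',249,239,25),('lcork',419,242.5,30),('block',310,180,80),('sflask rim',309.5,174,147)):print(n,ray(c,u,v,z))
np.save('top.npy',[c],allow_pickle=True)
```

```text
Lstand [609.7 336.5  28. ]
Sstand [587.6 -85.   28. ]
scork [431.8 281.5  25. ]
lcork [ 433.4 -128.2   30. ]
block [568.7 136.9  80. ]
sflask rim [565.9 135.9 147. ]
```

View pics/topc.png

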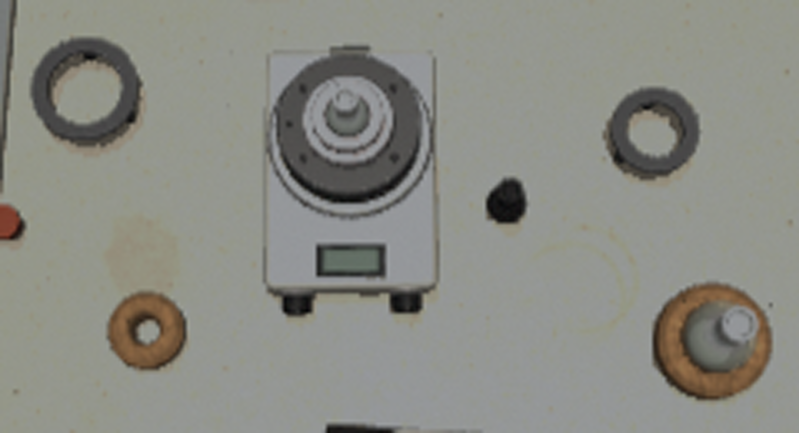

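```bash
cat >> h.py <<'E'
def goto(*P,rv=(0,-np.pi,0)):
    s=robot.get_state(); R=Ro.from_rotvec(s['tool_rot'])
    print('t',round(s['time_s'],2),'pos',np.round(s['position'],1),'rot',np.round(s['tool_rot'],3),'w',round(s['gripper_width']*93,1),'F',np.round(s['wrist_force'],1))
    for p in P: print('to',p,'slide m',(R.inv().apply(np.array(p)-s['position'])/1000).round(4),'ang',np.degrees((R.inv()*Ro.from_rotvec(rv)).as_rotvec()).round(2))
E
python3 - <<'E'
from h import *
c=cam('top')
f=lambda x,y:(205+x/3.33,140+y/3.33)
for n,x,y,z in(('Lstand',86,89,28),('Sstand',653,131,28),('scork',147,330,25),('lcork',712,340,30),('block',350,125,80),('sflask rim',345,100,147),('lflask rim',739,325,115)):print(n,ray(c,*f(x,y),z))
goto((566,137,245))
E
```

```text
Lstand [610.4 337.   28. ]
Sstand [589.3 -86.5  28. ]
scork [431.5 281.1  25. ]
lcork [ 434.3 -127.8   30. ]
block [574.8 136.9  80. ]
sflask rim [575.  138.2 147. ]
lflask rim [ 434.5 -129.9  115. ]
t 0.25 pos [250.4 599.4 243.1] rot [-6.18e-01 -3.08e+00  2.00e-03] w 93.0 F [-0.4  0.6  0.2]
to (566, 137, 245) slide m [-0.4694 -0.305  -0.0015] ang [-7.000e-02 -2.000e-02 -2.268e+01]
```

Call:
{"api": "send_rows", "payload": {
  "commands": [
    {"slide":[-0.03,-0.02,-0.01],"angular":[0,0,-3],"claw":1},
    {"slide":[-0.06,-0.04,-0.01],"angular":[0,0,-6],"claw":1},
    {"slide":[-0.09,-0.06,-0.01],"angular":[0,0,-9],"claw":1},
    {"slide":[-0.12,-0.08,-0.01],"angular":[0,0,-12],"claw":1},
    {"slide":[-0.15,-0.1,-0.01],"angular":[0,0,-15],"claw":1},
    {"slide":[-0.18,-0.12,-0.01],"angular":[0,0,-18],"claw":1},
    {"slide":[-0.21,-0.14,-0.01],"angular":[0,0,-21],"claw":1},
    {"slide":[-0.24,-0.15,-0.01],"angular":[0,0,-22.7],"claw":1}
  ]
}}

```text
time_s: 0.92
position: [414.6, 365.4, 253.5]
tool_rot: [0.002, -3.141, 0.004]
wrist_force: [0.1, 0.4, 0.4]
gripper_width: 0.997
```

```bash
python3 -c "
from h import *
goto((575,137,250))"
```

```text
t 0.92 pos [414.6 365.4 253.5] rot [ 2.000e-03 -3.141e+00  4.000e-03] w 92.7 F [0.1 0.4 0.4]
to (575, 137, 250) slide m [-0.1601 -0.2286  0.004 ] ang [-0.16 -0.06  0.09]
```

Call:
{"api": "send_rows", "payload": {
  "commands": [
    {"slide":[-0.025,-0.035,0],"angular":[0,0,0],"claw":1},
    {"slide":[-0.05,-0.07,0],"angular":[0,0,0],"claw":1},
    {"slide":[-0.075,-0.105,0],"angular":[0,0,0],"claw":1},
    {"slide":[-0.1,-0.14,0],"angular":[0,0,0],"claw":1},
    {"slide":[-0.125,-0.175,0],"angular":[0,0,0],"claw":1},
    {"slide":[-0.145,-0.21,0],"angular":[0,0,0],"claw":1},
    {"slide":[-0.16,-0.2285,0],"angular":[0,0,0],"claw":1},
    {"slide":[-0.16,-0.2285,0],"angular":[0,0,0],"claw":1}
  ]
}}

```text
time_s: 1.58
position: [579.2, 127.1, 253.6]
tool_rot: [0.019, 3.139, -0.015]
wrist_force: [-0.2, -0.4, -0.9]
gripper_width: 1.0
```

```bash
python3 -c "
from h import *
goto((575,137,136))
c=cam('wrist','w1')
for p in((575,137,147),(575,137,104),(575,137,80)):print(proj(c,p))
for a in ((0,-26),(0,26),(26,0),(-26,0)): print('bowl r',proj(c,(575+2*a[0],137+2*a[1],80)))
"
```

```text
t 1.58 pos [579.2 127.1 253.6] rot [ 0.019  3.139 -0.015] w 93.0 F [-0.2 -0.4 -0.9]
to (575, 137, 136) slide m [0.0046 0.011  0.1175] ang [-0.54  0.13 -0.7 ]
[330.3 200.8]
[328.8 186.4]
[328.2 179.9]
bowl r [276.6 180.4]
bowl r [380.1 179.3]
bowl r [328.4 227.7]
bowl r [328.1 127.2]
```

View pics/w1.png

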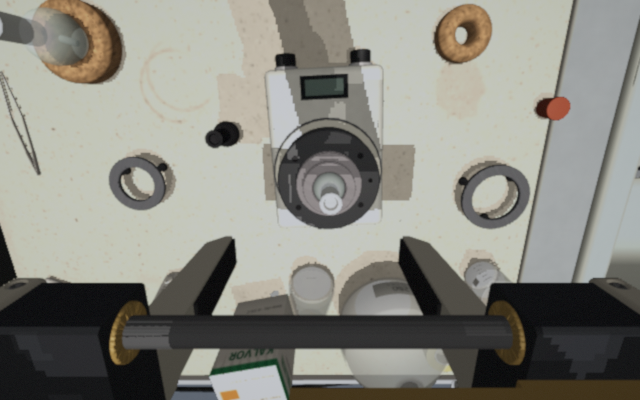

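```bash
python3 -c "
from h import *
c=cam('wrist')
goto((575,137,175),(575,137,136))
for n,u,v,z in(('S',137.5,182.5,28),('L',495,195.5,28),('sc',464,33,25),('lf',330,201,147)):print(n,ray(c,u,v,z))
"
```

```text
t 1.68 pos [575.4 135.3 253.6] rot [-0.004 -3.14   0.005] w 92.9 F [-0.6  0.6  0.1]
to (575, 137, 175) slide m [0.0003 0.0019 0.0786] ang [-0.18 -0.09 -0.14]
to (575, 137, 136) slide m [0.0003 0.0021 0.1176] ang [-0.18 -0.09 -0.14]
S [587.3 -80.8  28. ]
L [606.3 341.6  28. ]
sc [431.1 283.8  25. ]
lf [572.7 141.8 147. ]
```

Call:
{"api": "send_rows", "payload": {
  "commands": [
    {"slide":[0,0.002,0.02],"angular":[0,0,0],"claw":0.3},
    {"slide":[0,0.002,0.045],"angular":[0,0,0],"claw":0},
    {"slide":[0,0.002,0.07],"angular":[0,0,0],"claw":-0.2},
    {"slide":[0,0.002,0.09],"angular":[0,0,0],"claw":-0.2},
    {"slide":[0,0.002,0.105],"angular":[0,0,0],"claw":-0.2},
    {"slide":[0,0.002,0.115],"angular":[0,0,0],"claw":-0.2},
    {"slide":[0,0.002,0.117],"angular":[0,0,0],"claw":-0.2},
    {"slide":[0,0.002,0.117],"angular":[0,0,0],"claw":-0.2}
  ],
  "squeeze": 10
}}

```text
time_s: 2.35
position: [574.7, 138.2, 136.3]
tool_rot: [-0.001, -3.139, 0.004]
wrist_force: [0.5, -0.1, 1.1]
gripper_width: 0.479
```

Call:
{"api": "send_rows", "payload": {
  "commands": [
    {"slide":[0,0,0],"angular":[0,0,0],"claw":-0.3},
    {"slide":[0,0,0],"angular":[0,0,0],"claw":-0.4},
    {"slide":[0,0,0],"angular":[0,0,0],"claw":-0.5},
    {"slide":[0,0,0],"angular":[0,0,0],"claw":-0.6},
    {"slide":[0,0,0],"angular":[0,0,0],"claw":-0.7},
    {"slide":[0,0,0],"angular":[0,0,0],"claw":-0.85},
    {"slide":[0,0,0],"angular":[0,0,0],"claw":-1},
    {"slide":[0,0,0],"angular":[0,0,0],"claw":-1}
  ],
  "squeeze": 10
}}

```text
time_s: 3.02
position: [575.3, 137.3, 137.2]
tool_rot: [-0.002, -3.14, 0.006]
wrist_force: [-0.7, -4.1, 5.9]
gripper_width: 0.168
```

```bash
python3 -c "
from h import *
c=cam('wrist','w2')
goto((575,137,136))
for p in((575,137,147),(575,137,104),(575,137,80)):print(proj(c,p))
"
```

```text
t 3.07 pos [575.3 137.3 137.2] rot [-2.00e-03 -3.14e+00  6.00e-03] w 15.8 F [ 0.1 -2.8  5. ]
to (575, 137, 136) slide m [ 0.0003 -0.0003  0.0012] ang [-0.21 -0.06 -0.09]
[316.1 287.3]
[316.5 246.2]
[316.6 230.2]
```

View pics/w2.png

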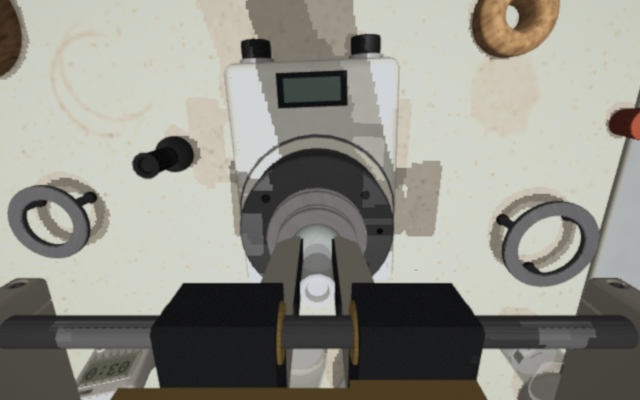

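```bash
python3 -c "
from h import *
c=cam('wrist')
for n,u,v,z in(('S',49,221,28),('L',551,243,28),('sc',519,16,25)):print(n,ray(c,u,v,z))
"
```

```text
S [588.9 -86.4  28. ]
L [609.4 335.6  28. ]
sc [437.  278.3  25. ]
```

Call:
{"api": "send_rows", "payload": {
  "commands": [
    {"slide":[0,0,-0.01],"angular":[0,0,0],"claw":-1},
    {"slide":[0,0,-0.03],"angular":[0,0,0],"claw":-1},
    {"slide":[0,0,-0.055],"angular":[0,0,0],"claw":-1},
    {"slide":[0.015,0.015,-0.075],"angular":[0,0,0],"claw":-1},
    {"slide":[0.035,0.035,-0.08],"angular":[0,0,0],"claw":-1},
    {"slide":[0.055,0.055,-0.08],"angular":[0,0,0],"claw":-1},
    {"slide":[0.075,0.075,-0.08],"angular":[0,0,0],"claw":-1},
    {"slide":[0.095,0.095,-0.08],"angular":[0,0,0],"claw":-1}
  ]
}}

```text
time_s: 3.78
position: [479.1, 234.3, 217.4]
tool_rot: [-0.002, -3.14, 0.003]
wrist_force: [0.6, 0.5, 0.7]
gripper_width: 0.171
```

Call:
{"api": "send_rows", "payload": {
  "commands": [
    {"slide":[0.02,0.02,0],"angular":[0,0,0],"claw":-1},
    {"slide":[0.035,0.035,0],"angular":[0,0,0],"claw":-1},
    {"slide":[0.045,0.045,0],"angular":[0,0,0],"claw":-1},
    {"slide":[0.049,0.049,0],"angular":[0,0,0],"claw":-1},
    {"slide":[0.049,0.049,0.01],"angular":[0,0,0],"claw":-1},
    {"slide":[0.049,0.049,0.03],"angular":[0,0,0],"claw":-1},
    {"slide":[0.049,0.049,0.05],"angular":[0,0,0],"claw":-1},
    {"slide":[0.049,0.049,0.06],"angular":[0,0,0],"claw":-1}
  ]
}}

```text
time_s: 4.45
position: [429.6, 282.3, 155.7]
tool_rot: [-0.003, -3.138, 0.006]
wrist_force: [-0.0, 0.0, -0.0]
gripper_width: 0.173
```

```bash
python3 -c "
from h import *
c=cam('wrist','w3'); cam('top','t3')
goto((431.3,281.5,100),(431.3,281.5,71))
for p in((431.3,281.5,25),(431.3,281.5,130)):print(proj(c,p))
"
```

```text
t 4.55 pos [429.5 282.2 155.9] rot [-3.000e-03 -3.137e+00  7.000e-03] w 15.8 F [-0.2  0.4 -0.3]
to (431.3, 281.5, 100) slide m [-0.0021 -0.0005  0.0559] ang [-0.26 -0.26 -0.11]
to (431.3, 281.5, 71) slide m [-0.0022 -0.0003  0.0849] ang [-0.26 -0.26 -0.11]
[316.4 199.4]
[315.5 255.2]
```

View pics/w3.png

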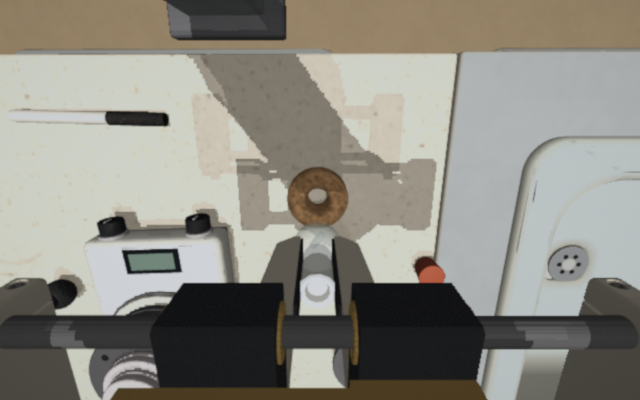

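Call:
{"api": "send_rows", "payload": {
  "commands": [
    {"slide":[-0.001,0,0.015],"angular":[0,0,0],"claw":-1},
    {"slide":[-0.001,0,0.035],"angular":[0,0,0],"claw":-1},
    {"slide":[-0.001,0,0.055],"angular":[0,0,0],"claw":-1},
    {"slide":[-0.001,0,0.068],"angular":[0,0,0],"claw":-1},
    {"slide":[-0.001,0,0.076],"angular":[0,0,0],"claw":-1},
    {"slide":[-0.001,0,0.081],"angular":[0,0,0],"claw":-1},
    {"slide":[-0.001,0,0.084],"angular":[0,0,0],"claw":-1},
    {"slide":[-0.001,0,0.084],"angular":[0,0,0],"claw":-1}
  ]
}}

```text
time_s: 5.22
position: [430.6, 282.1, 72.2]
tool_rot: [-0.003, -3.138, 0.006]
wrist_force: [0.6, 0.2, 0.4]
gripper_width: 0.17
```

```bash
python3 -c "
from h import *
goto((430,282,71))
"
```

```text
t 5.22 pos [430.6 282.1  72.2] rot [-3.000e-03 -3.138e+00  6.000e-03] w 15.8 F [0.6 0.2 0.4]
to (430, 282, 71) slide m [ 0.0005 -0.0001  0.0012] ang [-0.22 -0.21 -0.12]
```

Lower 1.5 mm more to contact, then open slowly.

Call:
{"api": "send_rows", "payload": {
  "commands": [
    {"slide":[0,0,0.001],"angular":[0,0,0],"claw":-1},
    {"slide":[0,0,0.0015],"angular":[0,0,0],"claw":-1},
    {"slide":[0,0,0.0015],"angular":[0,0,0],"claw":-0.62},
    {"slide":[0,0,0.0015],"angular":[0,0,0],"claw":-0.6},
    {"slide":[0,0,0.0015],"angular":[0,0,0],"claw":-0.5},
    {"slide":[0,0,0.0015],"angular":[0,0,0],"claw":-0.4},
    {"slide":[0,0,0.0015],"angular":[0,0,0],"claw":-0.2},
    {"slide":[0,0,0.0015],"angular":[0,0,0],"claw":0}
  ]
}}

```text
time_s: 5.88
position: [430.5, 282.1, 70.7]
tool_rot: [-0.003, -3.138, 0.006]
wrist_force: [-1.0, 0.1, 0.0]
gripper_width: 0.398
```

Call:
{"api": "send_rows", "payload": {
  "commands": [
    {"slide":[0,0,-0.01],"angular":[0,0,0],"claw":0.1},
    {"slide":[0,0,-0.03],"angular":[0,0,0],"claw":0.1},
    {"slide":[0,0,-0.055],"angular":[0,0,0],"claw":0.1},
    {"slide":[0,0,-0.08],"angular":[0,0,0],"claw":0.1},
    {"slide":[0,0,-0.105],"angular":[0,0,0],"claw":0.1},
    {"slide":[0,0,-0.125],"angular":[0,0,0],"claw":0.1},
    {"slide":[0,0,-0.14],"angular":[0,0,0],"claw":0.1},
    {"slide":[0,0,-0.14],"angular":[0,0,0],"claw":0.1}
  ]
}}

```text
time_s: 6.55
position: [432.6, 283.8, 214.6]
tool_rot: [0.003, 3.139, 0.001]
wrist_force: [0.2, 0.2, 0.1]
gripper_width: 0.549
```

```bash
python3 -c "
from h import *
c=cam('wrist','w4')
goto((574.9,137.2,250))
for p in((430.3,282.3,25),(430.3,282.3,81)):print(proj(c,p))
"
```

```text
t 6.6 pos [431.7 283.2 212.6] rot [-3.000e-03 -3.141e+00  2.000e-03] w 51.0 F [ 0.6  0.6 -0.1]
to (574.9, 137.2, 250) slide m [-0.1435 -0.1457 -0.0372] ang [-0.08 -0.01 -0.12]
[315.2 177.8]
[314.9 193.4]
```

View pics/w4.png

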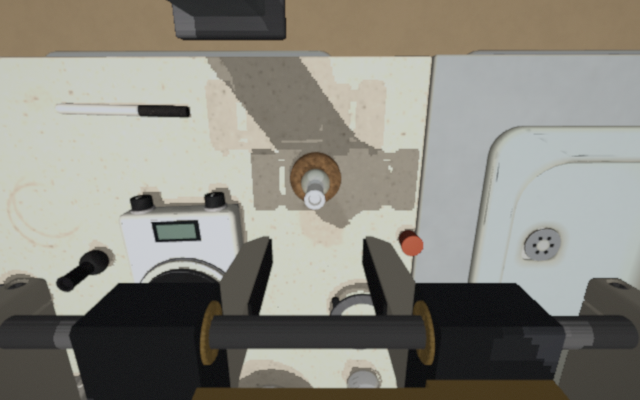

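Call:
{"api": "send_rows", "payload": {
  "commands": [
    {"slide":[-0.01,-0.01,-0.01],"angular":[0,0,0],"claw":0.6},
    {"slide":[-0.03,-0.03,-0.01],"angular":[0,0,0],"claw":0.6},
    {"slide":[-0.055,-0.055,-0.01],"angular":[0,0,0],"claw":0.6},
    {"slide":[-0.08,-0.08,-0.01],"angular":[0,0,0],"claw":0.6},
    {"slide":[-0.105,-0.105,-0.01],"angular":[0,0,0],"claw":0.6},
    {"slide":[-0.125,-0.128,-0.01],"angular":[0,0,0],"claw":0.6},
    {"slide":[-0.14,-0.142,-0.01],"angular":[0,0,0],"claw":0.6},
    {"slide":[-0.1435,-0.1457,-0.01],"angular":[0,0,0],"claw":0.6}
  ]
}}

```text
time_s: 7.27
position: [576.8, 132.1, 221.0]
tool_rot: [-0.014, -3.14, 0.008]
wrist_force: [1.1, -0.5, 1.5]
gripper_width: 0.799
```

```bash
python3 -c "
from h import *
c=cam('wrist','w5')
goto((574.9,137.2,118.5))
im=cv2.imread('pics/w5.png')[120:320,220:420]
cv2.imwrite('pics/w5c.png',cv2.resize(im,None,fx=3,fy=3,interpolation=2))
for z,r in((104,25),(92,32),(80,52)):
  print(z,[proj(c,(574.9+a*r,137.2+b*r,z)).tolist() for a,b in((0,0),(0,1),(0,-1),(1,0),(-1,0))])
"
```

```text
t 7.32 pos [575.9 133.6 221.1] rot [-0.012 -3.14   0.006] w 74.2 F [ 0.4  0.3 -0.4]
to (574.9, 137.2, 118.5) slide m [0.0009 0.0039 0.1026] ang [-0.22 -0.11 -0.43]
104 [[323.6, 200.0], [353.3, 199.8], [293.8, 200.2], [323.7, 227.6], [323.4, 170.9]]
92 [[323.4, 195.8], [359.9, 195.5], [286.8, 196.1], [323.5, 229.5], [323.2, 159.6]]
80 [[323.2, 191.9], [380.3, 191.4], [266.2, 192.4], [323.4, 243.9], [322.9, 134.1]]
```

View pics/w5c.png

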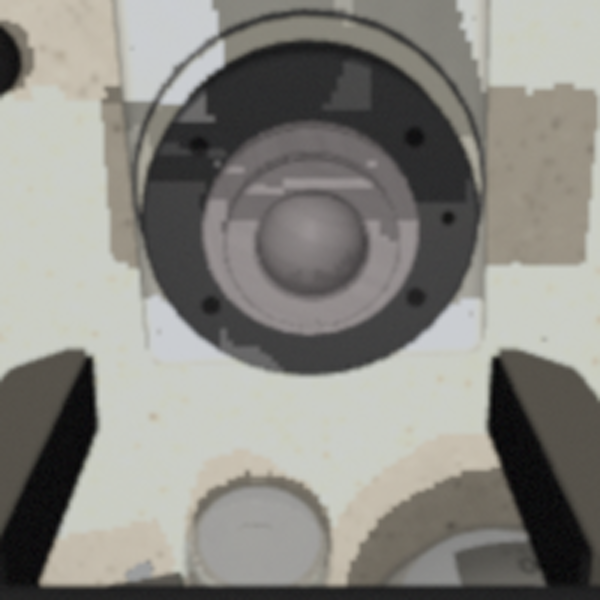

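Call:
{"api": "send_rows", "payload": {
  "commands": [
    {"slide":[0.001,0.0037,0.015],"angular":[0,0,0],"claw":0.5},
    {"slide":[0.001,0.0037,0.035],"angular":[0,0,0],"claw":0.5},
    {"slide":[0.001,0.0037,0.06],"angular":[0,0,0],"claw":0.5},
    {"slide":[0.001,0.0037,0.08],"angular":[0,0,0],"claw":0.5},
    {"slide":[0.001,0.0037,0.093],"angular":[0,0,0],"claw":0.5},
    {"slide":[0.001,0.0037,0.099],"angular":[0,0,0],"claw":0.5},
    {"slide":[0.001,0.0037,0.1015],"angular":[0,0,0],"claw":0.5},
    {"slide":[0.001,0.0037,0.1015],"angular":[0,0,0],"claw":0.5}
  ],
  "squeeze": 25
}}

```text
time_s: 7.98
position: [573.9, 138.3, 119.2]
tool_rot: [-0.009, -3.138, 0.005]
wrist_force: [0.3, 0.1, -0.6]
gripper_width: 0.75
```

```bash
python3 -c "
from h import *
goto((574.9,137.2,118.5))
"
```

```text
t 7.98 pos [573.9 138.3 119.2] rot [-0.009 -3.138  0.005] w 69.7 F [ 0.3  0.1 -0.6]
to (574.9, 137.2, 118.5) slide m [-0.001  -0.0011  0.0007] ang [-0.19 -0.19 -0.33]
```

Call:
{"api": "send_rows", "payload": {
  "commands": [
    {"slide":[-0.001,-0.001,0.0007],"angular":[0,0,0],"claw":0.4},
    {"slide":[-0.001,-0.001,0.0007],"angular":[0,0,0],"claw":0.25},
    {"slide":[-0.001,-0.001,0.0007],"angular":[0,0,0],"claw":0.15},
    {"slide":[-0.001,-0.001,0.0007],"angular":[0,0,0],"claw":0.05},
    {"slide":[-0.001,-0.001,0.0007],"angular":[0,0,0],"claw":-0.1},
    {"slide":[-0.001,-0.001,0.0007],"angular":[0,0,0],"claw":-0.3},
    {"slide":[-0.001,-0.001,0.0007],"angular":[0,0,0],"claw":-0.3},
    {"slide":[-0.001,-0.001,0.0007],"angular":[0,0,0],"claw":-0.3}
  ]
}}

```text
time_s: 8.65
position: [575.2, 137.3, 119.2]
tool_rot: [-0.009, -3.139, 0.005]
wrist_force: [-0.1, -0.2, 3.4]
gripper_width: 0.528
```

```bash
python3 -c "
from h import *
goto((574.9,137.2,118.5))
"
```

```text
t 8.65 pos [575.2 137.3 119.2] rot [-0.009 -3.139  0.005] w 49.1 F [-0.1 -0.2  3.4]
to (574.9, 137.2, 118.5) slide m [ 0.0003 -0.0001  0.0007] ang [-0.18 -0.13 -0.33]
```

Call:
{"api": "send_rows", "payload": {
  "commands": [
    {"slide":[0,0,-0.004],"angular":[0,0,0],"claw":-0.3},
    {"slide":[0,0,-0.012],"angular":[0,0,0],"claw":-0.3},
    {"slide":[0,0,-0.024],"angular":[0,0,0],"claw":-0.3},
    {"slide":[0,0,-0.04],"angular":[0,0,0],"claw":-0.3},
    {"slide":[0,0,-0.056],"angular":[0,0,0],"claw":-0.3},
    {"slide":[0,-0.01,-0.068],"angular":[0,0,0],"claw":-0.3},
    {"slide":[0,-0.025,-0.07],"angular":[0,0,0],"claw":-0.3},
    {"slide":[-0.005,-0.045,-0.07],"angular":[0,0,0],"claw":-0.3}
  ]
}}

```text
time_s: 9.32
position: [579.8, 93.3, 190.8]
tool_rot: [-0.004, -3.141, 0.003]
wrist_force: [-0.1, -0.5, -1.3]
gripper_width: 0.528
```

Call:
{"api": "send_rows", "payload": {
  "commands": [
    {"slide":[0,-0.02,0],"angular":[0,0,0],"claw":-0.3},
    {"slide":[0,-0.045,0],"angular":[0,0,0],"claw":-0.3},
    {"slide":[0,-0.07,0],"angular":[0,0,0],"claw":-0.3},
    {"slide":[-0.003,-0.095,0],"angular":[0,0,0],"claw":-0.3},
    {"slide":[-0.006,-0.12,0],"angular":[0,0,0],"claw":-0.3},
    {"slide":[-0.009,-0.14,0],"angular":[0,0,0],"claw":-0.3},
    {"slide":[-0.009,-0.155,0],"angular":[0,0,0],"claw":-0.3},
    {"slide":[-0.009,-0.16,0],"angular":[0,0,0],"claw":-0.3}
  ]
}}

```text
time_s: 9.98
position: [587.7, -71.8, 191.2]
tool_rot: [-0.013, -3.14, 0.008]
wrist_force: [0.2, -0.5, -1.3]
gripper_width: 0.531
```

```bash
python3 -c "
from h import *
goto((588.5,-86,130))
c=cam('wrist','w6')
print(proj(c,(588.5,-86,28)))
"
```

```text
t 9.98 pos [587.7 -71.8 191.2] rot [-0.013 -3.14   0.008] w 49.3 F [ 0.2 -0.5 -1.3]
to (588.5, -86, 130) slide m [-0.001  -0.0139  0.0613] ang [-0.28 -0.09 -0.49]
[303.1 188.3]
```

View pics/w6.png

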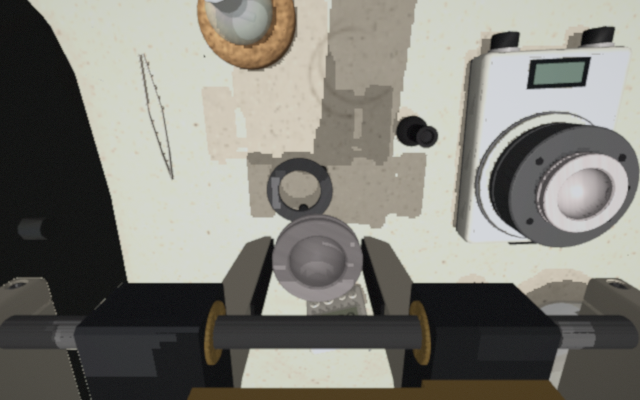

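Call:
{"api": "send_rows", "payload": {
  "commands": [
    {"slide":[-0.001,-0.01,0.01],"angular":[0,0,0],"claw":-0.3},
    {"slide":[-0.001,-0.015,0.03],"angular":[0,0,0],"claw":-0.3},
    {"slide":[-0.001,-0.015,0.05],"angular":[0,0,0],"claw":-0.3},
    {"slide":[-0.001,-0.015,0.065],"angular":[0,0,0],"claw":-0.3},
    {"slide":[-0.001,-0.015,0.075],"angular":[0,0,0],"claw":-0.3},
    {"slide":[-0.001,-0.015,0.08],"angular":[0,0,0],"claw":-0.3},
    {"slide":[-0.001,-0.015,0.08],"angular":[0,0,0],"claw":-0.3},
    {"slide":[-0.001,-0.015,0.08],"angular":[0,0,0],"claw":-0.3}
  ]
}}

```text
time_s: 10.7
position: [588.9, -86.0, 111.5]
tool_rot: [-0.012, -3.141, 0.006]
wrist_force: [1.3, -0.2, -0.7]
gripper_width: 0.529
```

```bash
python3 -c "
from h import *
goto((588.7,-86.8,60))
c=cam('wrist','w7')
P=robot.get_state()['position']
im=cv2.imread('pics/w7.png')
for z,r,(x,y),k in((28,33,(588.7,-86.8),(0,255,0)),(28,20.8,(588.7,-86.8),(0,255,0)),(P[2]-27.2+12,25,(P[0],P[1]),(0,0,255))):
  pts=np.array([proj(c,(x+r*np.cos(a),y+r*np.sin(a),z)) for a in np.linspace(0,6.28,60)])
  cv2.polylines(im,[(pts*8).astype(np.int32)],True,k,1,cv2.LINE_AA,3)
cv2.imwrite('pics/w7c.png',cv2.resize(im[130:330,220:420],None,fx=3,fy=3,interpolation=2))
"
```

```text
t 10.7 pos [588.9 -86.  111.5] rot [-0.012 -3.141  0.006] w 49.2 F [ 1.3 -0.2 -0.7]
to (588.7, -86.8, 60) slide m [ 0.0001 -0.0006  0.0515] ang [-0.23 -0.05 -0.42]
```

View pics/w7c.png

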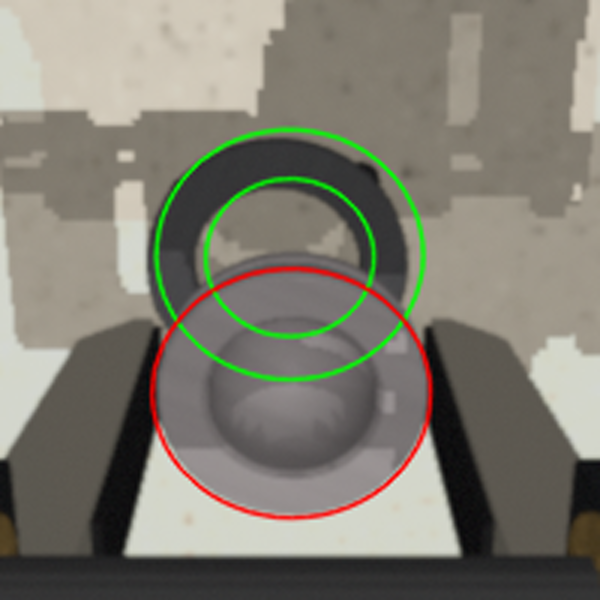

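```bash
cat >> h.py <<'E'
def fitring(c,x,y,z,ro,ri,half=75,dark=1,zs=None,span=6):
    g=cv2.GaussianBlur(cv2.cvtColor(c['pixels'],cv2.COLOR_RGB2GRAY),(3,3),0).astype(np.float32)
    A=np.radians(180+np.linspace(-half,half,61)); best=[]
    def I(X,Y,r):
        p=np.array([proj(c,(X+r*np.cos(a),Y+r*np.sin(a),z)) for a in A],np.float32)
        return cv2.remap(g,p[:,:1],p[:,1:],cv2.INTER_LINEAR)
    for X in np.arange(x-span,x+span+.1,.75):
        for Y in np.arange(y-span,y+span+.1,.75):
            s=np.clip(dark*(I(X,Y,ro+1.5)-I(X,Y,ro-1.5)),-40,40).mean()
            if ri: s+=np.clip(dark*(I(X,Y,ri-1.5)-I(X,Y,ri+1.5)),-40,40).mean()
            best.append((s,X,Y))
    best.sort(reverse=True); print('ring fit',np.round(best[:4],1).tolist()); return best[0]
E
python3 - <<'E'
from h import *
c=cam('wrist'); fitring(c,589,-87,28,33,20.8,60)
c=cam('top'); fitring(c,589,-87,28,33,20.8,180); fitring(c,610,338,28,40,27.8,180);fitring(c,575,137,80,52,0,70)
E
```

```text
ring fit [[80.0, 590.5, -89.2], [79.7, 589.8, -90.0], [79.5, 590.5, -90.0], [79.3, 591.2, -89.2]]
ring fit [[25.3, 591.2, -86.2], [25.3, 591.2, -87.0], [24.9, 591.2, -87.8], [24.8, 590.5, -87.0]]
ring fit [[56.1, 610.0, 338.0], [55.7, 610.8, 338.0], [55.5, 609.2, 337.2], [55.5, 610.0, 337.2]]
ring fit [[40.0, 572.0, 138.5], [40.0, 572.0, 137.8], [40.0, 572.0, 137.0], [40.0, 571.2, 138.5]]
```

Call:
{"api": "send_rows", "payload": {
  "commands": [
    {"slide":[-0.0014,-0.0032,0.01],"angular":[0,0,0],"claw":-0.3},
    {"slide":[-0.0014,-0.0032,0.022],"angular":[0,0,0],"claw":-0.3},
    {"slide":[-0.0014,-0.0032,0.032],"angular":[0,0,0],"claw":-0.3},
    {"slide":[-0.0014,-0.0032,0.037],"angular":[0,0,0],"claw":-0.3},
    {"slide":[-0.0014,-0.0032,0.039],"angular":[0,0,0],"claw":-0.3},
    {"slide":[-0.0014,-0.0032,0.039],"angular":[0,0,0],"claw":-0.3},
    {"slide":[-0.0014,-0.0032,0.039],"angular":[0,0,0],"claw":-0.3}
  ]
}}

```text
time_s: 11.43
position: [590.8, -89.7, 73.2]
tool_rot: [0.012, 3.141, -0.007]
wrist_force: [0.1, 0.2, -0.5]
gripper_width: 0.532
```

```bash
python3 -c "
from h import *
goto((590.3,-89.2,55.5))
c=cam('wrist');fitring(c,590,-88,28,33,0,60)
fitring(c,590,-88,28,33,0,45)
"
```

```text
t 11.43 pos [590.8 -89.7  73.2] rot [ 0.012  3.141 -0.007] w 49.4 F [ 0.1  0.2 -0.5]
to (590.3, -89.2, 55.5) slide m [0.0005 0.0005 0.0177] ang [-0.25  0.03 -0.44]
ring fit [[40.0, 590.0, -89.5], [40.0, 589.2, -90.2], [39.6, 589.2, -89.5], [39.0, 590.0, -90.2]]
ring fit [[40.0, 590.0, -88.8], [40.0, 590.0, -89.5], [40.0, 589.2, -90.2], [40.0, 589.2, -89.5]]
```

Stand at about (590, −89.5). Lower slowly.

Call:
{"api": "send_rows", "payload": {
  "commands": [
    {"slide":[0.0007,0.0002,0.004],"angular":[0,0,0],"claw":-0.3},
    {"slide":[0.0007,0.0002,0.008],"angular":[0,0,0],"claw":-0.3},
    {"slide":[0.0007,0.0002,0.011],"angular":[0,0,0],"claw":-0.3},
    {"slide":[0.0007,0.0002,0.014],"angular":[0,0,0],"claw":-0.3},
    {"slide":[0.0007,0.0002,0.016],"angular":[0,0,0],"claw":-0.3},
    {"slide":[0.0007,0.0002,0.0175],"angular":[0,0,0],"claw":-0.3},
    {"slide":[0.0007,0.0002,0.0175],"angular":[0,0,0],"claw":-0.3}
  ]
}}

```text
time_s: 12.07
position: [590.1, -89.5, 55.6]
tool_rot: [0.012, 3.141, -0.007]
wrist_force: [0.2, -0.2, -0.9]
gripper_width: 0.527
```

```bash
python3 -c "
from h import *
goto((590,-89.5,55.2))
"
```

```text
t 12.07 pos [590.1 -89.5  55.6] rot [ 0.012  3.141 -0.007] w 49.0 F [ 0.2 -0.2 -0.9]
to (590, -89.5, 55.2) slide m [0.0001 0.     0.0004] ang [-0.25  0.03 -0.44]
```

Call:
{"api": "send_rows", "payload": {
  "commands": [
    {"slide":[0,0,0.0005],"angular":[0,0,0],"claw":-0.3},
    {"slide":[0,0,0.0005],"angular":[0,0,0],"claw":0.15},
    {"slide":[0,0,0.0005],"angular":[0,0,0],"claw":0.25},
    {"slide":[0,0,0.0005],"angular":[0,0,0],"claw":0.4},
    {"slide":[0,0,0.0005],"angular":[0,0,0],"claw":0.5},
    {"slide":[0,0,-0.005],"angular":[0,0,0],"claw":0.6},
    {"slide":[0,0,-0.02],"angular":[0,0,0],"claw":0.6},
    {"slide":[0,0,-0.04],"angular":[0,0,0],"claw":0.6}
  ]
}}

```text
time_s: 12.73
position: [588.9, -89.2, 94.9]
tool_rot: [-0.012, -3.138, 0.006]
wrist_force: [0.8, 0.3, 0.1]
gripper_width: 0.799
```

Call:
{"api": "send_rows", "payload": {
  "commands": [
    {"slide":[0,0,-0.025],"angular":[0,0,0],"claw":0.7},
    {"slide":[0,0,-0.055],"angular":[0,0,0],"claw":0.7},
    {"slide":[0,0,-0.085],"angular":[0,0,0],"claw":0.7},
    {"slide":[0,0.01,-0.11],"angular":[0,0,0],"claw":0.7},
    {"slide":[0,0.03,-0.115],"angular":[0,0,0],"claw":0.7},
    {"slide":[0,0.055,-0.115],"angular":[0,0,0],"claw":0.7},
    {"slide":[0,0.075,-0.115],"angular":[0,0,0],"claw":0.7},
    {"slide":[0,0.085,-0.115],"angular":[0,0,0],"claw":0.7}
  ]
}}

```text
time_s: 13.4
position: [589.8, 0.1, 210.5]
tool_rot: [-0.005, -3.14, 0.002]
wrist_force: [-0.4, 0.6, 0.2]
gripper_width: 0.85
```

```bash
python3 -c "
from h import *
goto((574.9,137.2,220))
c=cam('wrist','w8')
fitring(c,590,-89.5,28,33,0,60)
for z,r in((28,33),(40,25),(28,25)): print(z,[proj(c,(590+a*r,-89.5+b*r,z)).tolist() for a,b in((0,0),(0,1),(0,-1),(1,0),(-1,0))])
"
```

```text
t 13.4 pos [5.898e+02 1.000e-01 2.105e+02] rot [-5.00e-03 -3.14e+00  2.00e-03] w 79.1 F [-0.4  0.6  0.2]
to (574.9, 137.2, 220) slide m [ 0.0154  0.137  -0.0097] ang [-0.09 -0.12 -0.19]
ring fit [[36.1, 587.8, -85.0], [35.8, 587.8, -84.2], [35.7, 590.8, -86.5], [35.3, 587.8, -85.8]]
28 [[230.6, 183.0], [262.4, 182.9], [198.8, 183.2], [233.2, 212.9], [227.8, 151.3]]
40 [[227.5, 186.1], [252.4, 186.0], [202.5, 186.2], [229.6, 209.7], [225.2, 161.5]]
28 [[230.6, 183.0], [254.7, 182.9], [206.5, 183.1], [232.6, 205.9], [228.5, 159.2]]
```

View pics/w8.png

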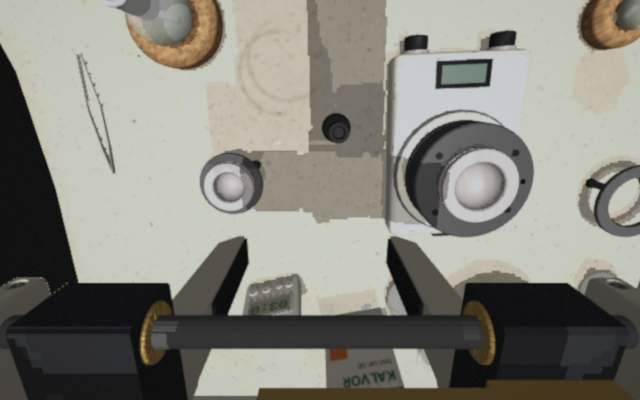

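Call:
{"api": "send_rows", "payload": {
  "commands": [
    {"slide":[0.003,0.02,0],"angular":[0,0,0],"claw":0.8},
    {"slide":[0.006,0.05,0],"angular":[0,0,0],"claw":0.8},
    {"slide":[0.01,0.08,0],"angular":[0,0,0],"claw":0.8},
    {"slide":[0.013,0.105,0],"angular":[0,0,0],"claw":0.8},
    {"slide":[0.0152,0.125,0],"angular":[0,0,0],"claw":0.8},
    {"slide":[0.0152,0.135,0.01],"angular":[0,0,0],"claw":0.8},
    {"slide":[0.0152,0.1373,0.03],"angular":[0,0,0],"claw":0.8},
    {"slide":[0.0152,0.1373,0.05],"angular":[0,0,0],"claw":0.8}
  ]
}}

```text
time_s: 14.12
position: [575.3, 138.4, 159.5]
tool_rot: [-0.002, -3.141, 0.002]
wrist_force: [0.5, -0.0, 0.4]
gripper_width: 0.898
```

```bash
python3 -c "
from h import *
goto((574.9,137.2,106.5))
c=cam('wrist');fitring(c,575,137,80,52,0,60)
"
```

```text
t 14.12 pos [575.3 138.4 159.5] rot [-2.000e-03 -3.141e+00  2.000e-03] w 83.6 F [ 0.5 -0.   0.4]
to (574.9, 137.2, 106.5) slide m [ 0.0003 -0.0012  0.053 ] ang [-0.06 -0.04 -0.06]
ring fit [[36.6, 574.2, 137.0], [35.0, 574.2, 137.8], [34.8, 575.0, 137.0], [34.1, 574.2, 136.2]]
```

Call:
{"api": "send_rows", "payload": {
  "commands": [
    {"slide":[0.0003,-0.0012,0.015],"angular":[0,0,0],"claw":0.75},
    {"slide":[0.0003,-0.0012,0.03],"angular":[0,0,0],"claw":0.75},
    {"slide":[0.0003,-0.0012,0.042],"angular":[0,0,0],"claw":0.75},
    {"slide":[0.0003,-0.0012,0.049],"angular":[0,0,0],"claw":0.75},
    {"slide":[0.0003,-0.0012,0.0525],"angular":[0,0,0],"claw":0.75},
    {"slide":[0.0003,-0.0012,0.053],"angular":[0,0,0],"claw":0.7},
    {"slide":[0.0003,-0.0012,0.053],"angular":[0,0,0],"claw":0.65},
    {"slide":[0.0003,-0.0012,0.053],"angular":[0,0,0],"claw":0.6}
  ],
  "squeeze": 30
}}

```text
time_s: 14.83
position: [571.2, 135.4, 105.3]
tool_rot: [-0.004, -3.131, 0.004]
wrist_force: [-6.7, 1.1, 17.8]
gripper_width: 0.814
```

Call:
{"api": "send_rows", "payload": {
  "commands": [
    {"slide":[0,0,0],"angular":[0,0,0],"claw":0.5},
    {"slide":[0,0,0],"angular":[0,0,0],"claw":0.45},
    {"slide":[0,0,0],"angular":[0,0,0],"claw":0.4},
    {"slide":[0,0,0],"angular":[0,0,0],"claw":0.3},
    {"slide":[0,0,0],"angular":[0,0,0],"claw":0.1},
    {"slide":[0,0,0],"angular":[0,0,0],"claw":0},
    {"slide":[0,0,0],"angular":[0,0,0],"claw":0}
  ]
}}

```text
time_s: 15.42
position: [572.1, 136.0, 105.7]
tool_rot: [-0.004, -3.134, 0.002]
wrist_force: [-0.6, 2.8, 4.9]
gripper_width: 0.681
```

```bash
python3 -c "
from h import *
goto((574.9,137.2,106.5))
"
```

```text
t 15.42 pos [572.1 136.  105.7] rot [-4.000e-03 -3.134e+00  2.000e-03] w 63.4 F [-0.6  2.8  4.9]
to (574.9, 137.2, 106.5) slide m [-0.0028  0.0012 -0.0008] ang [-0.09 -0.46 -0.15]
```

Call:
{"api": "send_rows", "payload": {
  "commands": [
    {"slide":[0,0,0],"angular":[0,0,0],"claw":0.5},
    {"slide":[0,0,-0.002],"angular":[0,0,0],"claw":0.5},
    {"slide":[-0.0028,0.0012,-0.002],"angular":[0,-0.46,0],"claw":0.5},
    {"slide":[-0.0028,0.0012,-0.0015],"angular":[0,-0.46,0],"claw":0.5},
    {"slide":[-0.0028,0.0012,-0.0015],"angular":[0,-0.46,0],"claw":0.5},
    {"slide":[-0.0028,0.0012,-0.0015],"angular":[0,-0.46,0],"claw":0.3},
    {"slide":[-0.0028,0.0012,-0.0015],"angular":[0,-0.46,0],"claw":0},
    {"slide":[-0.0028,0.0012,-0.0015],"angular":[0,-0.46,0],"claw":0}
  ]
}}

```text
time_s: 16.08
position: [574.4, 137.0, 106.8]
tool_rot: [-0.004, -3.14, 0.003]
wrist_force: [0.3, 0.1, -1.7]
gripper_width: 0.679
```

```bash
python3 -c "
from h import *
goto((574.9,137.2,106.5))
"
```

```text
t 16.08 pos [574.4 137.  106.8] rot [-4.00e-03 -3.14e+00  3.00e-03] w 63.1 F [ 0.3  0.1 -1.7]
to (574.9, 137.2, 106.5) slide m [-0.0005  0.0002  0.0003] ang [-0.11 -0.07 -0.15]
```

Call:
{"api": "send_rows", "payload": {
  "commands": [
    {"slide":[0,0,-0.004],"angular":[0,0,0],"claw":0},
    {"slide":[0,0,-0.012],"angular":[0,0,0],"claw":0},
    {"slide":[0,0,-0.024],"angular":[0,0,0],"claw":0},
    {"slide":[0,0,-0.038],"angular":[0,0,0],"claw":0},
    {"slide":[0,0.005,-0.05],"angular":[0,0,0],"claw":0},
    {"slide":[-0.005,0.02,-0.06],"angular":[0,0,0],"claw":0},
    {"slide":[-0.01,0.04,-0.06],"angular":[0,0,0],"claw":0},
    {"slide":[-0.015,0.065,-0.06],"angular":[0,0,0],"claw":0}
  ]
}}

```text
time_s: 16.75
position: [590.9, 200.7, 168.6]
tool_rot: [0.01, 3.14, -0.004]
wrist_force: [1.1, -0.1, -1.4]
gripper_width: 0.682
```

Call:
{"api": "send_rows", "payload": {
  "commands": [
    {"slide":[-0.004,0.025,0],"angular":[0,0,0],"claw":0},
    {"slide":[-0.008,0.05,0],"angular":[0,0,0],"claw":0},
    {"slide":[-0.012,0.075,0],"angular":[0,0,0],"claw":0},
    {"slide":[-0.016,0.1,0],"angular":[0,0,0],"claw":0},
    {"slide":[-0.018,0.118,0],"angular":[0,0,0],"claw":0},
    {"slide":[-0.02,0.13,0],"angular":[0,0,0],"claw":0},
    {"slide":[-0.02,0.135,0],"angular":[0,0,0],"claw":0},
    {"slide":[-0.02,0.135,0],"angular":[0,0,0],"claw":0}
  ]
}}

```text
time_s: 17.42
position: [611.0, 337.4, 168.4]
tool_rot: [0.006, 3.14, -0.003]
wrist_force: [-0.5, 0.6, -2.0]
gripper_width: 0.682
```

Call:
{"api": "send_rows", "payload": {
  "commands": [
    {"slide":[0,0,0],"angular":[0,0,0],"claw":0},
    {"slide":[0,0,0.01],"angular":[0,0,0],"claw":0},
    {"slide":[0,0,0.02],"angular":[0,0,0],"claw":0},
    {"slide":[0,0,0.03],"angular":[0,0,0],"claw":0},
    {"slide":[0,0,0.04],"angular":[0,0,0],"claw":0},
    {"slide":[0,0,0.045],"angular":[0,0,0],"claw":0},
    {"slide":[0,0,0.045],"angular":[0,0,0],"claw":0},
    {"slide":[0,0,0.045],"angular":[0,0,0],"claw":0}
  ]
}}

```text
time_s: 18.08
position: [610.9, 337.1, 122.7]
tool_rot: [0.006, 3.141, -0.003]
wrist_force: [0.5, 0.7, -0.3]
gripper_width: 0.687
```

```bash
python3 -c "
from h import *
goto((609.5,339,106.5))
c=cam('wrist','w9');fitring(c,609.5,338.5,28,40,27.8,50);fitring(c,609.5,338.5,28,40,0,60)
"
```

```text
t 18.08 pos [610.9 337.1 122.7] rot [ 6.000e-03  3.141e+00 -3.000e-03] w 63.9 F [ 0.5  0.7 -0.3]
to (609.5, 339, 106.5) slide m [0.0014 0.0019 0.0162] ang [-0.12  0.01 -0.22]
ring fit [[80.0, 612.5, 338.5], [80.0, 612.5, 337.8], [80.0, 612.5, 337.0], [80.0, 611.8, 337.8]]
ring fit [[40.0, 612.5, 338.5], [40.0, 612.5, 337.8], [40.0, 612.5, 337.0], [40.0, 611.8, 337.8]]
```

```bash
sed -i 's/-40,40/-150,150/g' h.py; python3 -c "
from h import *
c=cam('wrist','w9')
b=fitring(c,611,338,28,40,27.8,50);fitring(c,611,338,28,40,0,60)
P=robot.get_state()['position']
im=cv2.imread('pics/w9.png')
for z,r,(x,y),k in((28,40,b[1:],(0,255,0)),(28,27.8,b[1:],(0,255,0)),(P[2]-26.8+12,32,(P[0],P[1]),(0,0,255))):
  pts=np.array([proj(c,(x+r*np.cos(a),y+r*np.sin(a),z)) for a in np.linspace(0,6.28,60)])
  cv2.polylines(im,[(pts*8).astype(np.int32)],True,k,1,cv2.LINE_AA,3)
cv2.imwrite('pics/w9c.png',cv2.resize(im[130:330,220:420],None,fx=3,fy=3,interpolation=2))
"
```

```text
ring fit [[126.8, 612.5, 337.2], [126.0, 611.8, 337.2], [124.8, 612.5, 338.0], [123.8, 611.8, 338.0]]
ring fit [[64.6, 611.8, 337.2], [63.2, 611.8, 338.0], [62.6, 612.5, 337.2], [61.2, 612.5, 338.0]]
```

View pics/w9c.png

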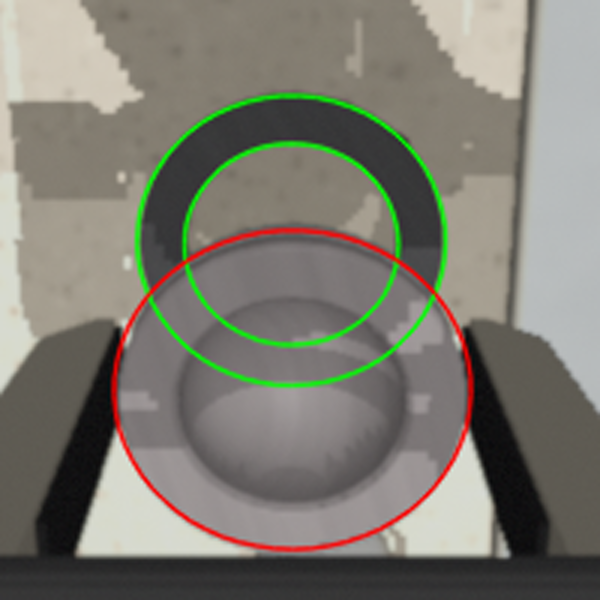

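Call:
{"api": "send_rows", "payload": {
  "commands": [
    {"slide":[-0.0009,0.0003,0.01],"angular":[0,0,0],"claw":0},
    {"slide":[-0.0009,0.0003,0.025],"angular":[0,0,0],"claw":0},
    {"slide":[-0.0009,0.0003,0.038],"angular":[0,0,0],"claw":0},
    {"slide":[-0.0009,0.0003,0.045],"angular":[0,0,0],"claw":0},
    {"slide":[-0.0009,0.0003,0.049],"angular":[0,0,0],"claw":0},
    {"slide":[-0.0009,0.0003,0.051],"angular":[0,0,0],"claw":0},
    {"slide":[-0.0009,0.0003,0.051],"angular":[0,0,0],"claw":0}
  ]
}}

```text
time_s: 18.77
position: [612.4, 337.9, 72.5]
tool_rot: [0.006, 3.14, -0.002]
wrist_force: [0.1, 1.2, -1.1]
gripper_width: 0.683
```

```bash
python3 -c "
from h import *
goto((611.7,337.4,55.2))
c=cam('wrist');fitring(c,611,338,28,40,0,50)
"
```

```text
t 18.77 pos [612.4 337.9  72.5] rot [ 6.00e-03  3.14e+00 -2.00e-03] w 63.5 F [ 0.1  1.2 -1.1]
to (611.7, 337.4, 55.2) slide m [ 0.0007 -0.0004  0.0173] ang [-0.07  0.1  -0.21]
ring fit [[69.7, 611.8, 338.0], [69.2, 611.8, 337.2], [66.8, 611.0, 337.2], [66.4, 611.0, 338.0]]
```

Call:
{"api": "send_rows", "payload": {
  "commands": [
    {"slide":[0.0008,-0.0002,0.004],"angular":[0,0,0],"claw":0},
    {"slide":[0.0008,-0.0002,0.008],"angular":[0,0,0],"claw":0},
    {"slide":[0.0008,-0.0002,0.011],"angular":[0,0,0],"claw":0},
    {"slide":[0.0008,-0.0002,0.014],"angular":[0,0,0],"claw":0},
    {"slide":[0.0008,-0.0002,0.016],"angular":[0,0,0],"claw":0},
    {"slide":[0.0008,-0.0002,0.0172],"angular":[0,0,0],"claw":0},
    {"slide":[0.0008,-0.0002,0.0172],"angular":[0,0,0],"claw":0}
  ]
}}

```text
time_s: 19.4
position: [611.2, 337.9, 55.6]
tool_rot: [0.006, 3.14, -0.001]
wrist_force: [-2.8, -1.1, -0.0]
gripper_width: 0.685
```

```bash
python3 -c "
from h import *
goto((611.7,337.4,55.0))
"
```

```text
t 19.4 pos [611.2 337.9  55.6] rot [ 6.00e-03  3.14e+00 -1.00e-03] w 63.7 F [-2.8 -1.1 -0. ]
to (611.7, 337.4, 55.0) slide m [-0.0005 -0.0005  0.0006] ang [-0.05  0.06 -0.2 ]
```

Call:
{"api": "send_rows", "payload": {
  "commands": [
    {"slide":[0,0,0.0005],"angular":[0,0,0],"claw":0},
    {"slide":[0,0,0.0005],"angular":[0,0,0],"claw":0.45},
    {"slide":[0,0,0.0005],"angular":[0,0,0],"claw":0.6},
    {"slide":[0,0,0.0005],"angular":[0,0,0],"claw":0.75},
    {"slide":[0,0,0.0005],"angular":[0,0,0],"claw":0.8},
    {"slide":[0,0,-0.005],"angular":[0,0,0],"claw":0.8},
    {"slide":[0,0,-0.02],"angular":[0,0,0],"claw":0.8},
    {"slide":[0,0,-0.04],"angular":[0,0,0],"claw":0.8}
  ]
}}

```text
time_s: 20.07
position: [610.2, 337.3, 94.6]
tool_rot: [-0.005, -3.14, 0.004]
wrist_force: [-0.2, -0.8, -0.5]
gripper_width: 0.901
```

Call:
{"api": "send_rows", "payload": {
  "commands": [
    {"slide":[0,0,-0.025],"angular":[0,0,0],"claw":0.5},
    {"slide":[0,0,-0.055],"angular":[0,0,0],"claw":0.5},
    {"slide":[0,0,-0.085],"angular":[0,0,0],"claw":0.5},
    {"slide":[0.005,-0.015,-0.11],"angular":[0,0,0],"claw":0.5},
    {"slide":[0.015,-0.04,-0.125],"angular":[0,0,0],"claw":0.5},
    {"slide":[0.025,-0.07,-0.125],"angular":[0,0,0],"claw":0.5},
    {"slide":[0.037,-0.1,-0.125],"angular":[0,0,0],"claw":0.5},
    {"slide":[0.05,-0.13,-0.125],"angular":[0,0,0],"claw":0.5}
  ]
}}

```text
time_s: 20.73
position: [559.9, 206.6, 221.1]
tool_rot: [0.005, 3.141, -0.004]
wrist_force: [0.1, -0.4, 0.2]
gripper_width: 0.749
```

```bash
python3 -c "
from h import *
goto((434,-131,220))
cam('wrist','w10')
"
```

```text
t 20.73 pos [559.9 206.6 221.1] rot [ 0.005  3.141 -0.004] w 69.7 F [ 0.1 -0.4  0.2]
to (434, -131, 220) slide m [ 0.1247 -0.338   0.0018] ang [-0.13  0.03 -0.19]
```

View pics/w10.png

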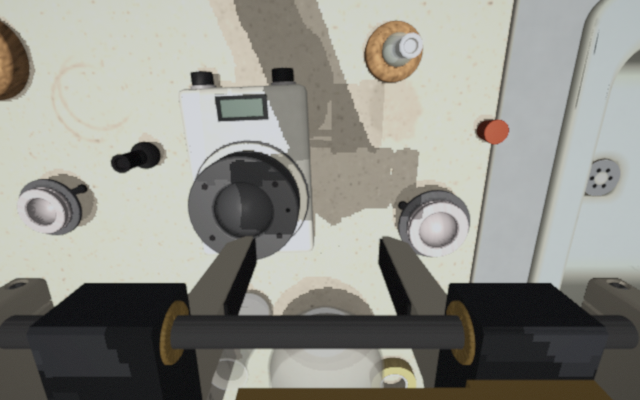

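Call:
{"api": "send_rows", "payload": {
  "commands": [
    {"slide":[0.012,-0.03,0],"angular":[0,0,0],"claw":0.3},
    {"slide":[0.024,-0.065,0],"angular":[0,0,0],"claw":0.3},
    {"slide":[0.037,-0.1,0],"angular":[0,0,0],"claw":0.3},
    {"slide":[0.05,-0.135,0],"angular":[0,0,0],"claw":0.3},
    {"slide":[0.063,-0.17,0],"angular":[0,0,0],"claw":0.3},
    {"slide":[0.075,-0.205,0],"angular":[0,0,0],"claw":0.3},
    {"slide":[0.087,-0.235,0],"angular":[0,0,0],"claw":0.3},
    {"slide":[0.096,-0.26,0],"angular":[0,0,0],"claw":0.3}
  ]
}}

```text
time_s: 21.45
position: [457.3, -64.1, 224.9]
tool_rot: [-0.022, -3.137, 0.019]
wrist_force: [-0.3, 0.6, 0.3]
gripper_width: 0.651
```

Call:
{"api": "send_rows", "payload": {
  "commands": [
    {"slide":[0.008,-0.02,0],"angular":[0,0,0],"claw":0.2},
    {"slide":[0.016,-0.045,0],"angular":[0,0,0],"claw":0.2},
    {"slide":[0.022,-0.062,0],"angular":[0,0,0],"claw":0.2},
    {"slide":[0.024,-0.07,0],"angular":[0,0,0],"claw":0.2},
    {"slide":[0.024,-0.07,0],"angular":[0,0,0],"claw":0.2},
    {"slide":[0.024,-0.07,0],"angular":[0,0,0],"claw":0.2}
  ]
}}

```text
time_s: 21.95
position: [433.0, -133.0, 226.1]
tool_rot: [-0.022, -3.138, 0.018]
wrist_force: [0.7, 0.2, 0.1]
gripper_width: 0.599
```

```bash
python3 -c "
from h import *
goto((434,-131,220))
c=cam('wrist','w11')
b=fitring(c,434,-131,30,42,0,80)
b2=fitring(c,434,-131,115,12.5,0,150,-1)
im=cv2.imread('pics/w11.png')
for z,r,(x,y),k in((30,42,b[1:],(0,255,0)),(115,12.5,b[1:],(0,255,0)),(115,12.5,b2[1:],(0,0,255))):
  pts=np.array([proj(c,(x+r*np.cos(a),y+r*np.sin(a),z)) for a in np.linspace(0,6.28,60)])
  cv2.polylines(im,[(pts*8).astype(np.int32)],True,k,1,cv2.LINE_AA,3)
cv2.imwrite('pics/w11c.png',cv2.resize(im[100:300,220:420],None,fx=3,fy=3,interpolation=2))
"
```

```text
t 21.95 pos [ 433.  -133.   226.1] rot [-0.022 -3.138  0.018] w 55.7 F [0.7 0.2 0.1]
to (434, -131, 220) slide m [-0.001   0.0021  0.0061] ang [-0.66 -0.18 -0.81]
ring fit [[61.6, 433.2, -132.5], [59.9, 433.2, -131.8], [59.8, 433.2, -133.2], [56.0, 432.5, -132.5]]
ring fit [[50.0, 435.5, -132.5], [49.9, 436.2, -132.5], [47.3, 435.5, -131.8], [47.0, 436.2, -131.8]]
```

View pics/w11c.png

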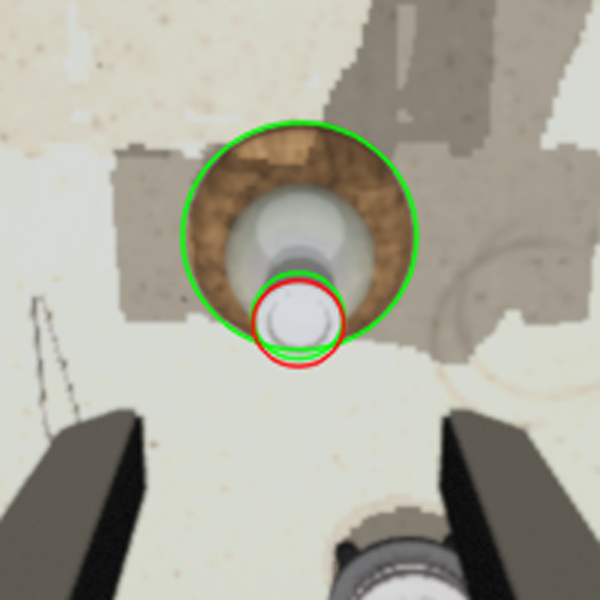

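Call:
{"api": "send_rows", "payload": {
  "commands": [
    {"slide":[-0.0008,0.0005,0.015],"angular":[-0.6,0,-0.8],"claw":0.0},
    {"slide":[-0.0008,0.0005,0.04],"angular":[-0.6,0,-0.8],"claw":0},
    {"slide":[-0.0008,0.0005,0.065],"angular":[-0.6,0,-0.8],"claw":0},
    {"slide":[-0.0008,0.0005,0.088],"angular":[-0.6,0,-0.8],"claw":0},
    {"slide":[-0.0008,0.0005,0.107],"angular":[-0.6,0,-0.8],"claw":0},
    {"slide":[-0.0008,0.0005,0.118],"angular":[-0.6,0,-0.8],"claw":0},
    {"slide":[-0.0008,0.0005,0.123],"angular":[-0.6,0,-0.8],"claw":0},
    {"slide":[-0.0008,0.0005,0.123],"angular":[-0.6,0,-0.8],"claw":0}
  ],
  "squeeze": 12
}}

```text
time_s: 22.67
position: [433.6, -131.6, 102.1]
tool_rot: [0.007, -3.136, -0.001]
wrist_force: [-0.1, 0.0, -0.2]
gripper_width: 0.503
```

```bash
python3 -c "
from h import *
goto((433.8,-132.5,102))
"
```

```text
t 22.67 pos [ 433.6 -131.6  102.1] rot [ 7.000e-03 -3.136e+00 -1.000e-03] w 46.8 F [-0.1  0.  -0.2]
to (433.8, -132.5, 102) slide m [-0.0002 -0.0009  0.0001] ang [ 0.03 -0.29  0.24]
```

Call:
{"api": "send_rows", "payload": {
  "commands": [
    {"slide":[0,-0.0009,0],"angular":[0,0,0],"claw":-0.1},
    {"slide":[0,-0.0009,0],"angular":[0,0,0],"claw":-0.2},
    {"slide":[0,-0.0009,0],"angular":[0,0,0],"claw":-0.3},
    {"slide":[0,-0.0009,0],"angular":[0,0,0],"claw":-0.4},
    {"slide":[0,-0.0009,0],"angular":[0,0,0],"claw":-0.5},
    {"slide":[0,-0.0009,0],"angular":[0,0,0],"claw":-0.7},
    {"slide":[0,-0.0009,0],"angular":[0,0,0],"claw":-0.9},
    {"slide":[0,-0.0009,0],"angular":[0,0,0],"claw":-0.9}
  ]
}}

```text
time_s: 23.33
position: [433.9, -132.7, 102.3]
tool_rot: [0.006, -3.137, -0.001]
wrist_force: [-0.7, 0.6, 3.3]
gripper_width: 0.236
```

```bash
python3 -c "
from h import *
goto((574.5,137.1,190),(574.5,137.1,139))
"
```

```text
t 23.33 pos [ 433.9 -132.7  102.3] rot [ 6.000e-03 -3.137e+00 -1.000e-03] w 22.0 F [-0.7  0.6  3.3]
to (574.5, 137.1, 190) slide m [-0.1413  0.2692 -0.0882] ang [ 0.02 -0.26  0.23]
to (574.5, 137.1, 139) slide m [-0.1416  0.2692 -0.0372] ang [ 0.02 -0.26  0.23]
```

Call:
{"api": "send_rows", "payload": {
  "commands": [
    {"slide":[0,0,-0.008],"angular":[0,0,0],"claw":-0.9},
    {"slide":[0,0,-0.022],"angular":[0,0,0],"claw":-0.9},
    {"slide":[0,0,-0.042],"angular":[0,0,0],"claw":-0.9},
    {"slide":[0,0,-0.064],"angular":[0,0,0],"claw":-0.9},
    {"slide":[-0.008,0.015,-0.082],"angular":[0,0,0],"claw":-0.9},
    {"slide":[-0.018,0.035,-0.092],"angular":[0,0,0],"claw":-0.9},
    {"slide":[-0.03,0.057,-0.095],"angular":[0,0,0],"claw":-0.9},
    {"slide":[-0.042,0.08,-0.095],"angular":[0,0,0],"claw":-0.9}
  ]
}}

```text
time_s: 24.0
position: [476.7, -52.3, 198.9]
tool_rot: [0.004, -3.14, 0.0]
wrist_force: [0.4, -0.6, -1.2]
gripper_width: 0.235
```

Call:
{"api": "send_rows", "payload": {
  "commands": [
    {"slide":[-0.012,0.023,0],"angular":[0,0,0],"claw":-0.9},
    {"slide":[-0.025,0.047,0],"angular":[0,0,0],"claw":-0.9},
    {"slide":[-0.038,0.072,0],"angular":[0,0,0],"claw":-0.9},
    {"slide":[-0.051,0.097,0],"angular":[0,0,0],"claw":-0.9},
    {"slide":[-0.064,0.122,0],"angular":[0,0,0],"claw":-0.9},
    {"slide":[-0.076,0.145,0],"angular":[0,0,0],"claw":-0.9},
    {"slide":[-0.087,0.166,0],"angular":[0,0,0],"claw":-0.9},
    {"slide":[-0.095,0.18,0],"angular":[0,0,0],"claw":-0.9}
  ]
}}

```text
time_s: 24.67
position: [571.5, 131.1, 198.9]
tool_rot: [0.008, -3.14, -0.002]
wrist_force: [0.1, 0.5, -0.6]
gripper_width: 0.233
```

```bash
python3 -c "
from h import *
goto((574.7,137.2,160),(574.7,137.2,139))
"
```

```text
t 24.67 pos [571.5 131.1 198.9] rot [ 8.00e-03 -3.14e+00 -2.00e-03] w 21.6 F [ 0.1  0.5 -0.6]
to (574.7, 137.2, 160) slide m [-0.0033  0.0061  0.0389] ang [ 0.08 -0.11  0.3 ]
to (574.7, 137.2, 139) slide m [-0.0034  0.006   0.0599] ang [ 0.08 -0.11  0.3 ]
```

Call:
{"api": "send_rows", "payload": {
  "commands": [
    {"slide":[-0.0033,0.006,0],"angular":[0,0,0],"claw":-0.9},
    {"slide":[-0.0033,0.006,0.006],"angular":[0,0,0],"claw":-0.9},
    {"slide":[-0.0033,0.006,0.015],"angular":[0,0,0],"claw":-0.9},
    {"slide":[-0.0033,0.006,0.024],"angular":[0,0,0],"claw":-0.9},
    {"slide":[-0.0033,0.006,0.032],"angular":[0,0,0],"claw":-0.9},
    {"slide":[-0.0033,0.006,0.036],"angular":[0,0,0],"claw":-0.9},
    {"slide":[-0.0033,0.006,0.038],"angular":[0,0,0],"claw":-0.9},
    {"slide":[-0.0033,0.006,0.038],"angular":[0,0,0],"claw":-0.9}
  ]
}}

```text
time_s: 25.33
position: [574.3, 136.5, 160.2]
tool_rot: [0.007, -3.138, -0.001]
wrist_force: [-0.5, -0.3, -0.4]
gripper_width: 0.234
```

```bash
python3 -c "
from h import *
goto((574.7,137.2,139))
c=cam('wrist');fitring(c,575,137,80,52,0,60)
"
```

```text
t 25.33 pos [574.3 136.5 160.2] rot [ 7.000e-03 -3.138e+00 -1.000e-03] w 21.7 F [-0.5 -0.3 -0.4]
to (574.7, 137.2, 139) slide m [-0.0005  0.0007  0.0212] ang [ 0.05 -0.19  0.25]
ring fit [[79.5, 573.5, 137.8], [79.2, 573.5, 137.0], [77.7, 573.5, 136.2], [76.6, 573.5, 138.5]]
```

Call:
{"api": "send_rows", "payload": {
  "commands": [
    {"slide":[-0.0002,0.0007,0.006],"angular":[0,0,0],"claw":-0.9},
    {"slide":[-0.0002,0.0007,0.011],"angular":[0,0,0],"claw":-0.9},
    {"slide":[-0.0002,0.0007,0.015],"angular":[0,0,0],"claw":-0.9},
    {"slide":[-0.0002,0.0007,0.018],"angular":[0,0,0],"claw":-0.9},
    {"slide":[-0.0002,0.0007,0.02],"angular":[0,0,0],"claw":-0.9},
    {"slide":[-0.0002,0.0007,0.0205],"angular":[0,0,0],"claw":-0.9},
    {"slide":[-0.0002,0.0007,0.0205],"angular":[0,0,0],"claw":-0.9}
  ]
}}

```text
time_s: 25.97
position: [574.8, 137.3, 140.2]
tool_rot: [0.007, -3.139, -0.001]
wrist_force: [-0.3, -0.2, -0.3]
gripper_width: 0.236
```

```bash
python3 -c "
from h import *
goto((574.7,137.2,139))
"
```

```text
t 25.97 pos [574.8 137.3 140.2] rot [ 7.000e-03 -3.139e+00 -1.000e-03] w 21.9 F [-0.3 -0.2 -0.3]
to (574.7, 137.2, 139) slide m [ 0.0001 -0.0001  0.0012] ang [ 0.05 -0.14  0.27]
```

Call:
{"api": "send_rows", "payload": {
  "commands": [
    {"slide":[0,0,0.001],"angular":[0,0,0],"claw":-0.9},
    {"slide":[0,0,0.0012],"angular":[0,0,0],"claw":-0.9},
    {"slide":[0,0,0.0012],"angular":[0,0,0],"claw":-0.5},
    {"slide":[0,0,0.0012],"angular":[0,0,0],"claw":-0.45},
    {"slide":[0,0,0.0012],"angular":[0,0,0],"claw":-0.35},
    {"slide":[0,0,0.0012],"angular":[0,0,0],"claw":-0.2},
    {"slide":[0,0,0.0012],"angular":[0,0,0],"claw":0},
    {"slide":[0,0,0.0012],"angular":[0,0,0],"claw":0.2}
  ]
}}

```text
time_s: 26.63
position: [574.7, 137.3, 138.9]
tool_rot: [0.007, -3.139, -0.001]
wrist_force: [0.1, 0.7, -0.2]
gripper_width: 0.49
```

Call:
{"api": "send_rows", "payload": {
  "commands": [
    {"slide":[0,0,-0.008],"angular":[0,0,0],"claw":0.2},
    {"slide":[0,0,-0.025],"angular":[0,0,0],"claw":0.2},
    {"slide":[0,0,-0.045],"angular":[0,0,0],"claw":0.2},
    {"slide":[0,0,-0.07],"angular":[0,0,0],"claw":0.2},
    {"slide":[0,0,-0.09],"angular":[0,0,0],"claw":0.2},
    {"slide":[0,0,-0.105],"angular":[0,0,0],"claw":0.2},
    {"slide":[0,0,-0.11],"angular":[0,0,0],"claw":0.2},
    {"slide":[0,0,-0.11],"angular":[0,0,0],"claw":0.2}
  ]
}}

```text
time_s: 27.3
position: [575.8, 137.5, 250.7]
tool_rot: [-0.007, 3.14, 0.003]
wrist_force: [0.6, -0.8, -1.0]
gripper_width: 0.602
```

```bash
python3 -c "
from h import *
goto((574.7,137.2,250))
c=cam('wrist','w12')
print(proj(c,(574.7,137.2,152)),proj(c,(574.7,137.2,84)))
"
```

```text
t 27.3 pos [575.8 137.5 250.7] rot [-7.00e-03  3.14e+00  3.00e-03] w 55.9 F [ 0.6 -0.8 -1. ]
to (574.7, 137.2, 250) slide m [ 0.0011 -0.0003  0.0007] ang [0.11 0.06 0.27]
[316.1 207.9] [316.1 185. ]
```

View pics/w12.png

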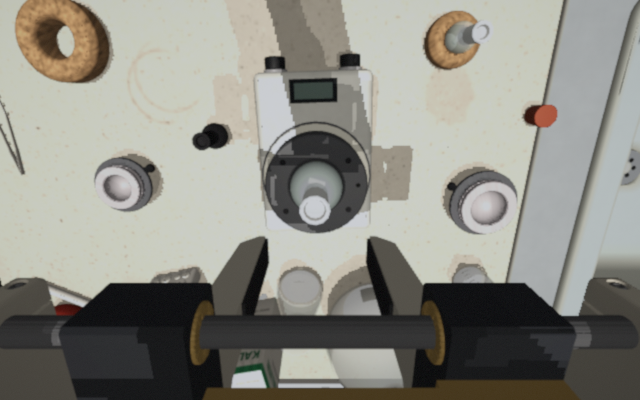

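The wrist picture shows the large flask upright in the bowl, with its rim at (315,209) against (316,208) predicted. Both inserts sit on their stands, at (123,184) and (482,203), and the small flask is upright on its cork. The gripper is clear, so I am handing in.

```bash
python3 -c "
from h import *
print(robot.finish_job())
s=robot.get_state();print(s['time_s'],np.round(s['wrist_force'],1))"
```

```text
the job is handed in; nothing more can be done
None
the job is handed in; nothing more can be done
```

I moved the small flask to the small cork ring, the small insert to the small stand, the large insert to the large stand, and the large flask into the block's bowl, in that order. I handed the job in at about 27 s; no verdict was reported.

**Last checks:** The final wrist picture showed everything in place and the gripper clear. The large flask's rim was within about 1 px of where it should be. I didn't measure the other pieces in that picture, only looked at them.

**Disagreements and slips:**
- **Small stand:** The top and wrist cameras differed by about 3 mm on its position. I used the wrist camera, and the insert went in with no contact force.
- **Large insert:** The fingertips touched the block on the first grip, at about 18 N, well under the 40 N limit. I opened, re-centred and gripped again.
- **Small flask:** Just after I placed it, its rim looked about 4 mm off centre. That is a tilt of about 0.08 rad, within the 0.35 rad allowed.

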